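# Bring the handheld radio round to the front of the desk carousel

## Robot

A 6-joint arm with a two-finger parallel gripper is mounted at the origin on the work surface. World frame = base frame: x ahead of the robot, y to its left, z up, the work surface at z = 0. Lengths are in m, angles in rad, forces in N, time in s.
With the tool pointing down it reaches from about 0.25 to 0.725 m from the base axis. Payload 4 kg.
Tool frame: the origin (TCP) lies between the finger pads; the fingertips stand 8 mm ahead of it and the grasp point (between the pads) lies 11 mm behind it; z points along the fingers, y is the direction in which the jaws open and shut (so a half turn about z gives the same grasp; the last joint's range is limited). The gripper opens to 85 mm and grips with 20 to 120 N. Pads are 22 mm wide; open, the fingers measure 114 mm over their backs; the gripper's body (76 mm by 85 mm) begins 54 mm behind the grasp point. The pads swing forward as they close: fully open they stand 13 mm farther back than shut.
Start: joints at [-1.138, 0.241, 0.005, 1.335, 0, 1.571], TCP at [0.21, -0.454, 0.239] pointing down, gripper open.
Joint ranges: [-2.72, 2.72], [-1.05, 1.87], [-1.09, 1.28], [-1.99, 2.15], [-1.42, 1.44], [-3.14, 3.14]. Speed limits (rad/s): [2.79, 2.79, 3.14, 3.14, 3.14, 3.14].

## Interface

Orientations are given as a unit quaternion [x, y, z, w].
In Python, from workcell import * gives the robot as it stands.
- The arm moves only by the tool send_rows, never from a script. Its argument "increments" is a list that holds one entry, the list of rows, each a list of 6 numbers: the shift along the tool's x, y, z in units of 50 mm (1.0 is 50 mm), then the turn, a rotation vector about the tool's x, y, z in units of 10 degrees (1.0 is 10 degrees). In form: [[[x, y, z, ax, ay, az], ...]]. A call has 1 to 8 rows; each row shifts and turns the commanded pose from where the row before left it, along the tool's axes as they then stand; what a row does not reach is not made up. A row lasts 1/8 s, in which the tool goes at most 62.5 mm and 10.7 degrees, less where a joint would pass 70% of its speed; a pose out of reach is approached as far as the arm can. A call with a number of a shift or a turn outside -1 to 1 is refused whole. A call with a gripper value outside its range is refused whole. "grip" is the closure, from 0 (fully open) to 1 (shut), set as the call begins (left out, the last holds). The fingers move at their own pace and stop on an object; the grip force is fixed at half the most. Time passes only in rows, so rows that do not move let the fingers close. It gives the time, the measured TCP pose, the force and the opening at its end, in the units of the state.
- get_obs(): the state, without advancing time (a new reading comes with each control period).
- camera(name): name is "side" or "top"; returns a dict with "color" (400x640x3 uint8, red, green, blue), "z_map" (400x640 float32, m along the optical axis (not along the pixel's ray), 0 where there is no reading), "intrinsics" (3x3 intrinsics, pixels), "pose" (4x4, takes a point from camera to world coordinates). Camera axes: x right, y down, z forward; pixel columns grow to the right and rows downward; lengths in m; the calibration is good to about 2 mm. A picture is of the moment at which its call begins.
- job_done(): hands the job in, once; it reports no verdict.
The state is a dict: "clock": time; "joint_pos": joint angles; "joint_vel": joint speeds; "tau": joint torques, N m; "eef_pos": TCP position; "tool_rot": TCP orientation; "ft_force": force on the tool from outside, world axes, zero at the start; "ft_torque": the same for the moment, N m; "grip_width": finger opening in m.
Only numpy, scipy, OpenCV 4.12 (cv2) and the standard library are available. Lean on these libraries where they do the work, as an engineer would, in place of code of your own. Each camera call takes 0.05 s, during which the arm holds its last target.

## Task

The handheld radio in its charger stands on the round wooden desk carousel, facing away from the operator's side. Gently push the carousel round by its notched rim with the fingertips until the radio's face (display and keypad) looks squarely out over the front edge of the desk, where the robot is mounted, to within ten degrees, and leave it standing still there. Push the rim only: do not touch or lift the radio or anything else standing on the carousel, let nothing on it slide off or tip over, and leave the rest of the desk as it is.

Things in the scene. Friction and masses are not known exactly. Their poses are not given: they have to be found in the camera images.
- hub (a point): The carousel's axis, a fixed point 40 mm above the desk. The carousel is a bamboo turntable, 350 mm across, its disc 16 to 36 mm above the desk, on a round foot 230 mm across and 8 mm high; the desk beside and under its rim is free. A lip inside the rim (radius 142 to 148 mm) rises to 46 mm. Everything taller stands within 100 mm of the axis.
- notch (a point): Middle of one of six finger notches in the rim, 165 mm from the axis, 26 mm above the desk, straight in front of the radio's face. The notches lie every 60 degrees, open outwards, up and down, 25 mm deep (radius 175 in to 150 mm), about 75 mm wide at the mouth and 61 mm at the root. The lobes between them are about 100 mm wide: too wide to pinch, pushed on their ends.
- carousel: The turning bamboo disc with its notched rim, pushed with the fingers. Origin on the axis at its underside, 16 mm above the desk; z up, -x the way the radio faces (so -x must end along world -x, towards the front edge of the desk).
- liner: Cork liner inside the lip, 283 mm across, top 38 mm above the desk, with the black charger (66 x 86 mm, up to 78 mm above the desk) screwed on; turns with the carousel, endlessly either way. The bearing is stiff: 1 to 2 N at the rim turn it, and it stops at once when no longer pushed. Not to be touched. Origin on the axis, 36 mm up; z up, -x the way the radio faces.
- cradle (a point): Centre of the charger pocket's floor, on the carousel, 60 mm from its axis, 50 mm above the desk; it turns with the carousel.
- radio: Black handheld radio, 34 x 56 x 112 mm with a stub antenna up to 185 mm above its foot (235 mm above the desk), standing loosely in the charger pocket, back to the axis. Origin at the centre of its underside; its -x axis points out of its face, z up. Not to be touched or lifted.
- radio_face (a point): Middle of the display on the radio's face, 77 mm from the carousel's axis, 142 mm above the desk.
- spray: Pale grey-white spray can of contact cleaner, 53 mm across, 155 mm high, standing loose on the cork about 63 mm from the axis, in one of the three places beside and behind the radio. Origin at the centre of its underside, z up. Not to be touched.
- jar: Glass jar with a steel lid, 62 mm across, 72 mm high, standing loose on the cork in another of those places. Origin at the centre of its underside, z up. Not to be touched.
- tape: Roll of black tape lying flat on the cork in the third of those places, 66 mm across, 19 mm high. Origin at the centre of its underside, z up. Not to be touched.
- mouse: Black computer mouse, 105 x 60 x 33 mm, lying loose on the desk to one side of the carousel. Origin at the centre of its underside. Leave alone.
- key: Morse paddle key on a heavy steel base, about 120 x 75 x 47 mm, loose on the desk to one side. Origin at the centre of its base's underside. Leave alone.
- mug: White mug, 80 mm across and 95 mm high, handle to its +y, loose on the desk to one side. Origin at the centre of its underside. Leave alone.
- headphones: Black headphones lying flat on the desk on the robot's right, about 225 x 220 x 36 mm. Origin on the desk midway between the ear cups; the band runs to their +x. Leave alone.

How it is judged:
On the way:
1. the fingers push the carousel's rim (contact force between the fingers and carousel above 0.3 N).
At the end, for the whole second after the job is handed in: The radio's face looks along world -x, over the front edge of the desk, to within 10 degrees; the carousel stands still (under 0.05 rad/s); the radio is seated upright in its charger (within 8 mm and 7 degrees), and the spray can, jar and tape stand upright on the carousel within 100 mm of its axis (x of radio_face in the frame of hub below -0.06 m and y of radio_face in the frame of hub between -0.0135 and 0.0135 m and distance between radio and cradle below 0.008 m and angle between radio's own z axis and vertical below 0.12 rad and horizontal distance between each of spray, jar, tape and hub below 0.1 m and angle between each of spray, jar, tape's own z axis and vertical below 0.1 rad and angular speed of liner below 0.05 rad/s); the robot touches nothing.
It fails at once if the robot touches the cork liner or the charger (it pushes elsewhere than at the rim) (contact force between any of the arm, the fingers and liner above 1 N).
It fails at once if the robot touches something standing on the carousel (contact force between any of the arm, the fingers and radio above 0.5 N or contact force between any of the arm, the fingers and spray above 0.5 N or contact force between any of the arm, the fingers and jar above 0.5 N or contact force between any of the arm, the fingers and tape above 0.5 N).
It fails at once if something on the carousel is lifted or tipped over (height (world z) of radio above 0.065 m or height (world z) of any of spray, jar, tape above 0.055 m or angle between any of radio, spray, jar's own z axis and vertical above 0.3 rad).
It fails at once if the carousel is spun roughly (over 2.5 rad/s) (angular speed of liner above 2.5 rad/s).
It fails at once if the mouse, key, mug or headphones are disturbed (moved over 20 mm) (distance of any of mouse, key, mug, headphones from where it was at the start of the episode above 0.02 m).
It also fails if it takes over 72 s, if anything falls off the work surface, if the arm or the gripper's body presses on something with over 40 N, if the wrist force passes 120 N, or if a joint passes its speed limit or range.

## Working session

There is one attempt and no reset: what is moved stays moved. The work goes in short steps, Python scripts to look and compute and a tool call to move; the robot and the scene stay as the last step left them, time stands still between calls to the robot, and variables do not carry over. Pictures are saved under pics/ and viewed, and the job is handed in when it is done.

Besides the shell and the picture viewer there is one more tool, called in YAML: its name, and indented under it one key for each argument. send_rows: Moves the arm, as the interface text tells. Its arguments: {"type":"object","properties":{"increments":{"type":"array"},"grip":{"type":"number"}},"required":["increments"]}

```bash
mkdir -p pics
cat > h.py <<'E'
from workcell import *
import numpy as np, cv2
def snap(n,f):
    c=camera(n); cv2.imwrite('pics/'+f,c['color'][:,:,::-1]); np.savez('pics/'+f+'.npz',**c); return c
def pts(c):
    K=c['intrinsics'];z=c['z_map'];v,u=np.mgrid[0:400,0:640]
    P=np.stack([(u-K[0,2])/K[0,0]*z,(v-K[1,2])/K[1,1]*z,z],-1)
    T=c['pose'];return P@T[:3,:3].T+T[:3,3]
E
python3 - <<'E'
from h import *
print(get_obs())
for n in('top','side'):
    c=snap(n,n+'0.png');print(c['pose'],c['intrinsics'])
E
```

```text
{'clock': 0.0, 'joint_pos': array([-1.13799748e+00,  2.41431780e-01,  3.70177079e-03,  1.33521528e+00,
       -2.46911006e-05,  1.57077545e+00]), 'joint_vel': array([ 0.00048232,  0.00222463, -0.00027645,  0.00083182, -0.00082296,
        0.00225559]), 'tau': array([ 1.42580244e-03, -3.72320223e+01,  2.52407008e+01,  1.72856235e-02,
        1.71381653e-04,  3.21037639e-06]), 'eef_pos': array([ 0.20943465, -0.45332648,  0.238395  ]), 'tool_rot': array([ 9.76674066e-01,  2.14724505e-01, -2.42752950e-04, -1.04677117e-03]), 'ft_force': array([ 0.06168432, -0.05970887, -0.15853905]), 'ft_torque': array([ 0.00643842,  0.00033868, -0.05052254]), 'grip_width': 0.08556165248886184}
[[ 0.01466062 -0.98718142  0.15892738  0.34031945]
 [-0.9997125  -0.01748764 -0.01640411 -0.01910705]
 [ 0.0189731  -0.15864119 -0.98715399  1.40474103]
 [ 0.          0.          0.          1.        ]] [[441.66535145   0.         320.93886116]
 [  0.         441.66535145 199.37281471]
 [  0.           0.           1.        ]]
[[ 0.98264437 -0.12834865  0.13392788  0.33336487]
 [-0.18513618 -0.72373142  0.66478375 -1.20085051]
 [ 0.01160372 -0.6780409  -0.73493258  1.41788905]
 [ 0.          0.          0.          1.        ]] [[509.66973139   0.         318.6923377 ]
 [  0.         509.66973139 206.18736545]
 [  0.           0.           1.        ]]
```

```bash
ls . pics
```

```text
.:
h.py
pics

pics:
side0.png
side0.png.npz
top0.png
top0.png.npz
```

View pics/top0.png

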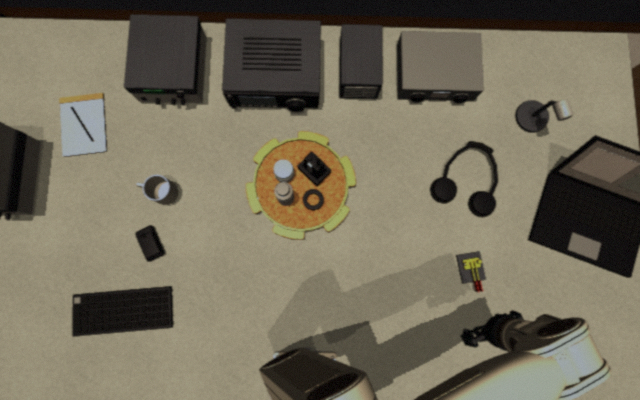

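View pics/side0.png

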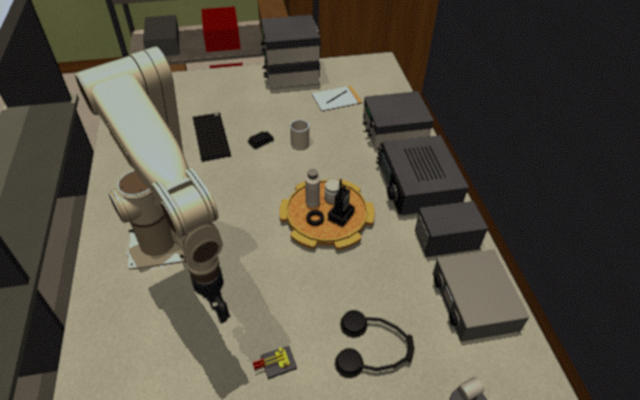

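The top view shows the carousel around (301,186). The black charger and radio are at (314,168), to the far right, with the jar, spray can and tape beside them. The lobes of the rim are yellow. Next I'll measure the hub, the notch phase and the charger direction.

```bash
cat >> h.py <<'E'
def ray(c,u,v,h):
    K=c['intrinsics'];T=c['pose'];d=np.stack([(u-K[0,2])/K[0,0],(v-K[1,2])/K[1,1],np.ones_like(u,float)],-1)@T[:3,:3].T
    return T[:3,3]+d*((h-T[2,3])/d[...,2])[...,None]
def measure(c,hub=None,verb=True):
    col=c['color'];hsv=cv2.cvtColor(col,cv2.COLOR_RGB2HSV)
    v,u=np.mgrid[0:400,0:640]
    # rim yellow
    P=ray(c,u,v,0.036)
    m=(hsv[...,0]>21)&(hsv[...,0]<36)&(hsv[...,1]>100)&(hsv[...,2]>90)
    if hub is None: hub=np.array([.41,.02])
    m&=np.hypot(P[...,0]-hub[0],P[...,1]-hub[1])<.22
    Q=P[m][:,:2]
    return m,Q
E
python3 - <<'E'
from h import *
c=dict(np.load('pics/top0.png.npz'))
hsv=cv2.cvtColor(c['color'],cv2.COLOR_RGB2HSV)
for p in [(265,155),(255,198),(290,232),(340,217),(349,170),(300,150),(200,250),(314,168),(326,160),(301,187)]: print(p,hsv[p[1],p[0]],pts(c)[p[1],p[0]].round(3))
v=cv2.resize(c['color'][125:250,235:370,::-1],None,fx=4.4,fy=4.4,interpolation=cv2.INTER_CUBIC);cv2.imwrite('pics/z0.png',v)
E
```

```text
(265, 155) [ 30 122 128] [0.698 0.137 0.046]
(255, 198) [ 34 101 167] [0.561 0.164 0.041]
(290, 232) [ 35  90 168] [0.457 0.053 0.036]
(340, 217) [ 34 104 170] [ 0.506 -0.102  0.035]
(349, 170) [ 32 117 165] [ 0.658 -0.13   0.033]
(300, 150) [ 15 167 157] [0.719 0.027 0.038]
(200, 250) [ 21  55 161] [0.398 0.335 0.003]
(314, 168) [42 71 18] [ 0.631 -0.018  0.163]
(326, 160) [ 17 164 159] [ 0.687 -0.056  0.038]
(301, 187) [ 15 171 161] [0.599 0.022 0.037]
```

View pics/z0.png

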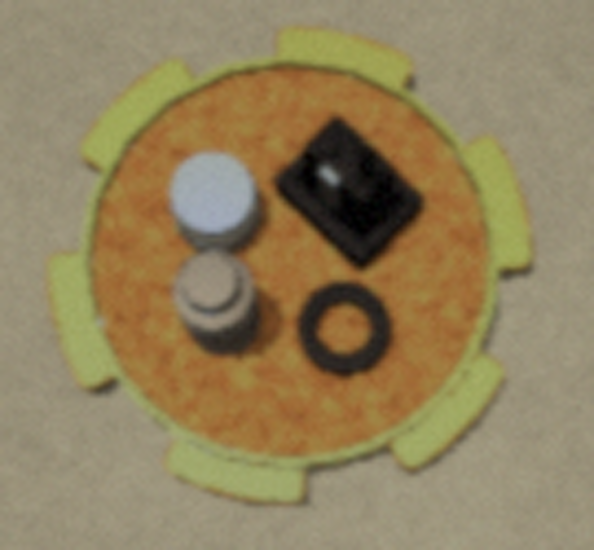

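```bash
cat > m.py <<'E'
from h import *
import sys
def meas(c,hub=None,name=None):
    col=c['color'];hsv=cv2.cvtColor(col,cv2.COLOR_RGB2HSV)
    v,u=np.mgrid[0:400,0:640]
    m=(hsv[...,0]>22)&(hsv[...,0]<40)&(hsv[...,1]>72)&(hsv[...,2]>80)
    P=ray(c,u,v,0.036)[...,:2]
    h0=np.array([.6,.02]) if hub is None else hub
    m&=np.linalg.norm(P-h0,axis=-1)<.195
    cork=(hsv[...,0]<20)&(hsv[...,1]>120)&(np.linalg.norm(P-h0,axis=-1)<.16)
    if hub is None:
        cs,_=cv2.findContours(cork.astype(np.uint8),cv2.RETR_EXTERNAL,cv2.CHAIN_APPROX_NONE)
        k=max(cs,key=cv2.contourArea)[:,0,:]
        Q=ray(c,k[:,0],k[:,1],0.038)[:,:2].astype(np.float32)
        (x,y),r=cv2.minEnclosingCircle(Q); A=np.c_[2*Q,np.ones(len(Q))]
        for _ in range(5):
            s=np.linalg.lstsq(A,(Q**2).sum(1),rcond=None)[0];R=np.sqrt(s[2]+s[:2]@s[:2])
            e=abs(np.linalg.norm(Q-s[:2],axis=1)-R);kk=e<.006;Q=Q[kk];A=A[kk]
        print('cork circle',s[:2],R); hub=s[:2]
    d=P-hub;r=np.linalg.norm(d,axis=-1);a=np.arctan2(d[...,1],d[...,0])
    L=m&(r>.153)&(r<.172)
    z=np.exp(6j*a[L]).mean();ph=np.angle(-z)/6   # notch phase
    notch=[(np.degrees(ph)+60*i+180)%360-180 for i in range(6)]
    # black charger base: dark blob at z .06-.09 by depth
    X=pts(c);dd=X[...,:2]-hub;rr=np.linalg.norm(dd,axis=-1)
    B=(hsv[...,2]<70)&(rr<.125)&(X[...,2]>.06)
    cen=X[B][:,:2].mean(0)-hub
    print('hub',hub,'n',L.sum(),'|z|',abs(z),'notches',np.round(sorted(notch),1),'black dir',np.degrees(np.arctan2(cen[1],cen[0])),np.linalg.norm(cen))
    return hub,notch
if __name__=='__main__':
    c=dict(np.load('pics/top0.png.npz'));meas(c)
    X=pts(c)
    hsv=cv2.cvtColor(c['color'],cv2.COLOR_RGB2HSV)
    # heights and rough positions
    for n,(u0,u1,v0,v1) in dict(mug=(135,178,170,210),mouse=(130,170,222,265),key=(450,492,245,295),hp=(428,500,135,220)).items():
        R=X[v0:v1,u0:u1].reshape(-1,3);R=R[R[:,2]>.012];print(n,R.min(0).round(3),R.max(0).round(3))
E
python3 m.py
```

```text
cork circle [0.6112698  0.02391125] 0.13883067765682702
hub [0.6112698  0.02391125] n 1165 |z| 0.4873348478375847 notches [-163.3 -103.3  -43.3   16.7   76.7  136.7] black dir -63.9802853802135 0.03687971647321826
mug [ 0.34  -0.019  0.012] [0.617 0.527 1.405]
mouse [ 0.34  -0.019  0.012] [0.473 0.536 1.405]
key [ 0.285 -0.558  0.012] [ 0.408 -0.019  1.405]
hp [ 0.34  -0.604  0.012] [ 0.761 -0.019  1.405]
```

```bash
python3 - <<'E'
import re
s=open('m.py').read()
s=s.replace("(X[...,2]>.06)","(X[...,2]>.055)&(X[...,2]<.3)&(c['z_map']>0)")
s=s.replace("R=R[R[:,2]>.012]","R=R[(R[:,2]>.012)&(R[:,2]<.3)]")
open('m.py','w').write(s)
E
python3 m.py
python3 - <<'E'
from m import *
c=dict(np.load('pics/top0.png.npz'))
hsv=cv2.cvtColor(c['color'],cv2.COLOR_RGB2HSV)
m=((hsv[...,1]>72)&(hsv[...,0]<40)).astype(np.uint8);v,u=np.mgrid[0:400,0:640]
P=ray(c,u,v,.036)[...,:2];m[np.linalg.norm(P-[.605,.022],axis=-1)>.2]=0
# outer extremes per angle
k=max(cv2.findContours(m,cv2.RETR_EXTERNAL,cv2.CHAIN_APPROX_NONE)[0],key=cv2.contourArea)[:,0]
Q=ray(c,k[:,0],k[:,1],.036)[:,:2]
h=np.array([.605,.022])
for _ in range(8):
    r=np.linalg.norm(Q-h,axis=1);q=Q[(r>.168)&(r<.183)]
    s=np.linalg.lstsq(np.c_[2*q,np.ones(len(q))],(q**2).sum(1),rcond=None)[0];h=s[:2]
print('outer',h,np.sqrt(s[2]+h@h),len(q))
meas(c,h)
# charger quad & colored parts : dark mask
X=pts(c);d=X[...,:2]-h
B=(hsv[...,2]<70)&(np.linalg.norm(d,axis=-1)<.13)&(X[...,2]>.05)&(c['z_map']>0)
n,l,st,ce=cv2.connectedComponentsWithStats(B.astype(np.uint8));i=1+st[1:,4].argmax();print(st[i])
vv,uu=np.where(l==i);print('h',np.percentile(X[l==i][:,2],[5,50,95]))
low=(l==i)&(X[...,2]<.09);k=cv2.convexHull(np.argwhere(l==i)[:,::-1].astype(np.int32))[:,0]
Q=ray(c,k[:,0],k[:,1],.075)[:,:2].astype(np.float32);rc=cv2.minAreaRect(Q);print(rc,np.degrees(np.arctan2(*(np.array(rc[0])-h)[::-1])),cv2.boxPoints(rc).round(3).tolist())
E
```

```text
cork circle [0.6112698  0.02391125] 0.13883067765682702
hub [0.6112698  0.02391125] n 1165 |z| 0.4873348478375847 notches [-163.3 -103.3  -43.3   16.7   76.7  136.7] black dir -80.02481336950848 0.034490109335870815
mug [0.539 0.415 0.012] [0.617 0.527 0.102]
mouse [0.361 0.446 0.012] [0.473 0.536 0.041]
key [ 0.285 -0.558  0.012] [ 0.408 -0.469  0.053]
hp [ 0.519 -0.604  0.012] [ 0.761 -0.391  0.046]
outer [0.60950819 0.02280197] 0.17445117905666158 198
hub [0.60950819 0.02280197] n 1177 |z| 0.48546267525805503 notches [-163.3 -103.3  -43.3   16.7   76.7  136.7] black dir -76.75219518768299 0.03375779857435086
[298 152  33  34 578]
h [0.0631365  0.09897475 0.17611843]
((0.6505232453346252, -0.01700013130903244), (0.08887691050767899, 0.06642387807369232), 45.48872375488281) -44.14013054936069 [[0.5960000157356262, -0.02500000037252903], [0.6430000066757202, -0.07199999690055847], [0.7049999833106995, -0.008999999612569809], [0.6579999923706055, 0.03799999877810478]]
```

The outer-rim fit gives the hub at (0.6095, 0.0228) with R = 0.1745, which matches the given 175 mm. The face direction is -43.3°, and both the notch phase and the charger rectangle (67x89 mm) agree with it. The carousel needs about 136.7° clockwise. I'll push in the notch that's now at -103.3°, moving from the right side round the near side. First I'll close the gripper and turn the tool.

send_rows:
  increments:
    - [[0, 0, 0, 0, 0, -1], [0, 0, 0, 0, 0, -1], [0, 0, 0, 0, 0, -1], [0, 0, 0, 0, 0, -1], [0, 0, 0, 0, 0, -1], [0, 0, 0, 0, 0, -1], [0, 0, 0, 0, 0, -1], [0, 0, 0, 0, 0, -1]]
  grip: 1

```text
clock: 1.1
eef_pos: [0.2095, -0.4536, 0.2388]
tool_rot: [0.608, 0.794, 0.0, -0.001]
ft_force: [0.1, 1.0, 0.0]
grip_width: 0.0002
```

```bash
cat > s.py <<'E'
from h import *
from scipy.spatial.transform import Rotation as R
H=np.array([.6095,.0228])
o=get_obs();M=R.from_quat(o['tool_rot']).as_matrix();p=o['eef_pos'];d=p[:2]-H
print('t',o['clock'],'p',p.round(4),'phi',np.degrees(np.arctan2(M[1,0],M[0,0])).round(1),'zaxis',M[:,2].round(3),'q',np.degrees(o['joint_pos']).round(0),'theta',(np.degrees(np.arctan2(d[1],d[0]))%360).round(1),'r',np.linalg.norm(d).round(4),'F',o['ft_force'].round(1),'w',o['grip_width'].round(3))
def goal(x,y,z): print('units',(M.T@(np.array([x,y,z])-p)/.05).round(2))
E
python3 s.py
```

```text
Traceback (most recent call last):
  File "s.py", line 5, in <module>
    print('t',o['clock'],'p',p.round(4),'phi',np.degrees(np.arctan2(M[1,0],M[0,0])).round(1),'zaxis',M[:,2].round(3),'q',np.degrees(o['joint_pos']).round(0),'theta',(np.degrees(np.arctan2(d[1],d[0]))%360).round(1),'r',np.linalg.norm(d).round(4),'F',o['ft_force'].round(1),'w',o['grip_width'].round(3))
                                                                                                                                                                                                                                                                                    ^^^^^^^^^^^^^^^^^^^^^
AttributeError: 'float' object has no attribute 'round'
```

```bash
sed -i "s/o\['grip_width'\].round(3)/o['grip_width']/" s.py; python3 s.py
```

```text
t 1.1 p [ 0.2095 -0.4536  0.2388] phi 105.1 zaxis [-0.001  0.001 -1.   ] q [-65.  14.   0.  77.  -0.  10.] theta 230.0 r 0.622 F [0.1 1.  0. ] w 0.00018794115876309288
```

The sign of the last joint is as I predicted, so I'll keep turning.

send_rows:
  increments:
    - [[0, 0, 0, 0, 0, -1], [0, 0, 0, 0, 0, -1], [0, 0, 0, 0, 0, -1], [0, 0, 0, 0, 0, -1], [0, 0, 0, 0, 0, -1], [0, 0, 0, 0, 0, -1], [0, 0, 0, 0, 0, -1], [0, 0, 0, 0, 0, -1]]

```text
clock: 2.1
eef_pos: [0.2096, -0.4536, 0.2388]
tool_rot: [-0.045, 0.999, 0.001, -0.0]
ft_force: [0.3, -0.4, -0.0]
grip_width: -0.0001
```

send_rows:
  increments:
    - [[0, 0, 0, 0, 0, -1], [0, 0, 0, 0, 0, -1], [0, 0, 0, 0, 0, -1], [0, 0, 0, 0, 0, -1], [0, 0, 0, 0, 0, -1], [0, 0, 0, 0, 0, -1], [0, 0, 0, 0, 0, -1], [0, 0, 0, 0, 0, -0.2]]

```text
clock: 3.1
eef_pos: [0.2096, -0.4536, 0.2389]
tool_rot: [-0.621, 0.784, 0.0, 0.0]
ft_force: [0.8, -1.1, 1.4]
grip_width: 0.0002
```

```bash
(cat s.py; echo "goal(.571,-.140,.15)")|python3 -
```

```text
t 3.1 p [ 0.2096 -0.4536  0.2389] phi -103.2 zaxis [-0.     0.001 -1.   ] q [ -65.   14.    0.   77.    0. -142.] theta 230.0 r 0.622 F [ 0.8 -1.1  1.4] w 0.00023507757868038167
units [-7.76 -5.6   1.78]
```

send_rows:
  increments:
    - [[-0.65, -0.47, 0.1, 0, 0, 0], [-0.65, -0.47, 0.1, 0, 0, 0], [-0.65, -0.47, 0.1, 0, 0, 0], [-0.65, -0.47, 0.1, 0, 0, 0], [-0.65, -0.47, 0.1, 0, 0, 0], [-0.65, -0.47, 0.1, 0, 0, 0], [-0.65, -0.47, 0.1, 0, 0, 0], [-0.65, -0.47, 0.1, 0, 0, 0]]

```text
clock: 4.1
eef_pos: [0.4529, -0.2427, 0.199]
tool_rot: [-0.62, 0.784, 0.0, -0.0]
ft_force: [0.5, -0.7, 0.6]
grip_width: -0.0002
```

send_rows:
  increments:
    - [[-0.64, -0.46, 0.15, 0, 0, 0], [-0.64, -0.46, 0.15, 0, 0, 0], [-0.64, -0.46, 0.15, 0, 0, 0], [-0.64, -0.46, 0.15, 0, 0, 0], [0, 0, 0, 0, 0, 0], [0, 0, 0, 0, 0, 0]]

```text
clock: 4.85
eef_pos: [0.5704, -0.1401, 0.1689]
tool_rot: [-0.621, 0.784, 0.0, -0.001]
ft_force: [-1.0, -0.5, 0.6]
grip_width: -0.0004
```

```bash
(cat s.py; echo "goal(.571,-.140,.02)
snap('top','t1.png');snap('side','s1.png')
a=cv2.imread('pics/t1.png')[110:310,220:420];b=cv2.imread('pics/s1.png')[130:330,220:420]
cv2.imwrite('pics/j1.png',cv2.resize(np.hstack([a,b]),None,fx=2,fy=2))")|python3 -
```

```text
t 4.85 p [ 0.5704 -0.1401  0.1689] phi -103.2 zaxis [-0.001 -0.    -1.   ] q [-14.  26.   7.  71.  -0. -91.] theta 256.5 r 0.1675 F [-1.  -0.5  0.6] w -0.0003858612856594167
units [-0.01 -0.02  2.98]
```

View pics/j1.png

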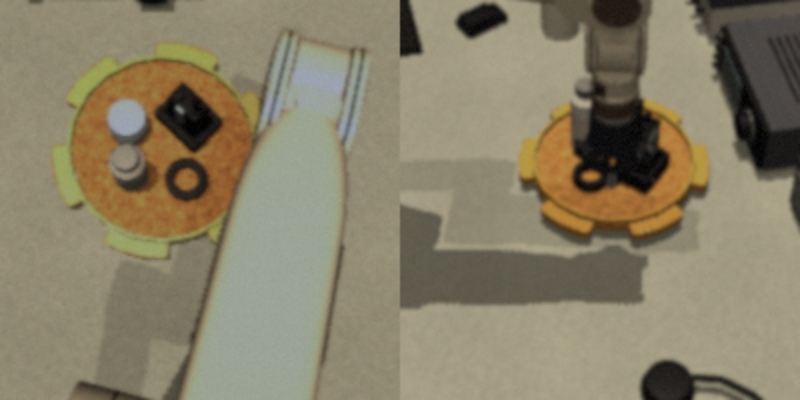

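Run:
```python
from h import *
p=np.array([.5704,-.1401,.1689])
for n in('s1.png','t1.png'):
    c=dict(np.load('pics/'+n+'.npz'));X=pts(c)[(c['z_map']>0)];d=np.linalg.norm(X[:,:2]-p[:2],axis=1)
    for a in np.arange(.0,.2,.02):
        k=X[(d>a)&(d<a+.02)&(X[:,2]>.245)]
        if len(k)>3: print(n,round(a,2),'z above TCP',(np.percentile(k[:,2],[0,2,50,100])-p[2]).round(3))
```

```text
s1.png 0.0 z above TCP [0.077 0.08  0.439 0.445]
s1.png 0.02 z above TCP [0.077 0.089 0.237 0.455]
s1.png 0.04 z above TCP [0.076 0.084 0.389 0.461]
s1.png 0.06 z above TCP [0.08  0.306 0.435 0.469]
s1.png 0.08 z above TCP [0.383 0.39  0.454 0.476]
s1.png 0.1 z above TCP [0.396 0.403 0.467 0.483]
s1.png 0.12 z above TCP [0.398 0.409 0.473 0.489]
s1.png 0.14 z above TCP [0.404 0.414 0.48  0.496]
s1.png 0.16 z above TCP [0.408 0.419 0.487 0.504]
s1.png 0.18 z above TCP [0.419 0.426 0.493 0.509]
t1.png 0.0 z above TCP [0.434 0.435 0.439 0.444]
t1.png 0.02 z above TCP [0.413 0.423 0.442 0.453]
t1.png 0.04 z above TCP [0.302 0.405 0.449 0.46 ]
t1.png 0.06 z above TCP [0.388 0.44  0.457 0.468]
t1.png 0.08 z above TCP [0.409 0.441 0.467 0.474]
t1.png 0.1 z above TCP [0.45  0.459 0.474 0.482]
t1.png 0.12 z above TCP [0.456 0.467 0.481 0.488]
t1.png 0.14 z above TCP [0.462 0.472 0.488 0.494]
t1.png 0.16 z above TCP [0.431 0.472 0.494 0.502]
t1.png 0.18 z above TCP [0.436 0.479 0.5   0.508]
```

Anything wider than 60 mm around the tool sits at least 0.3 m above the TCP, so it clears the radio's 235 mm. Now I'll descend into the notch.

send_rows:
  increments:
    - [[0, 0, 0.5, 0, 0, 0], [0, 0, 0.5, 0, 0, 0], [0, 0, 0.5, 0, 0, 0], [0, 0, 0.5, 0, 0, 0], [0, 0, 0.5, 0, 0, 0], [0, 0, 0.2, 0, 0, 0], [0, 0, 0.2, 0, 0, 0], [0, 0, 0, 0, 0, 0]]

```text
clock: 5.95
eef_pos: [0.5707, -0.1403, 0.0243]
tool_rot: [-0.621, 0.784, 0.0, -0.0]
ft_force: [0.0, -0.3, 0.3]
grip_width: -0.0002
```

```bash
(cat s.py; echo "goal(.571,-.140,.02)
snap('top','t2.png');snap('side','s2.png')
a=cv2.imread('pics/t2.png')[110:310,220:420];b=cv2.imread('pics/s2.png')[130:330,220:420]
cv2.imwrite('pics/j2.png',cv2.resize(np.hstack([a,b]),None,fx=2,fy=2))")|python3 -
```

```text
t 5.95 p [ 0.5707 -0.1403  0.0243] phi -103.2 zaxis [-0.  0. -1.] q [-14.  33.  -4.  53.   0. -91.] theta 256.6 r 0.1677 F [ 0.  -0.3  0.3] w -0.00024446390705340027
units [-0.01 -0.    0.09]
```

View pics/j2.png

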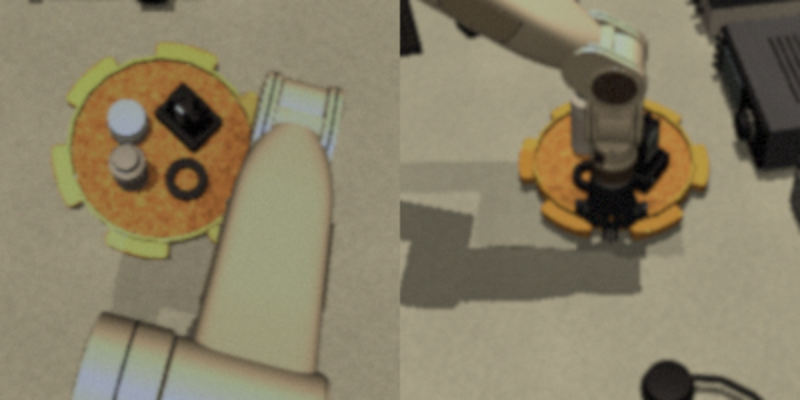

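The finger is in the notch and nothing has been touched. Next is the arc sweep, 4° per row at r = 0.168 m.

send_rows:
  increments:
    - [[-0.008, 0.234, 0.06, 0, 0, 0.4], [-0.008, 0.234, 0, 0, 0, 0.4], [-0.008, 0.234, 0, 0, 0, 0.4], [-0.008, 0.234, 0, 0, 0, 0.4], [-0.008, 0.234, 0, 0, 0, 0.4], [-0.008, 0.234, 0, 0, 0, 0.4]]

```text
clock: 6.8
eef_pos: [0.5088, -0.1109, 0.0225]
tool_rot: [-0.443, 0.896, -0.001, 0.001]
ft_force: [0.2, -0.9, -0.7]
grip_width: -0.0001
```

```bash
cat > look.py <<'E'
exec(open('s.py').read())
import sys
from m import meas
i=sys.argv[1]
c=snap('top','t%s.png'%i);snap('side','s%s.png'%i)
meas(c,H)
a=cv2.imread('pics/t%s.png'%i)[110:310,220:420];b=cv2.imread('pics/s%s.png'%i)[130:330,220:420]
cv2.imwrite('pics/j%s.png'%i,cv2.resize(np.hstack([a,b]),None,fx=2,fy=2))
E
python3 look.py 3
```

```text
t 6.8 p [ 0.5088 -0.1109  0.0225] phi -127.4 zaxis [ 0.003 -0.001 -1.   ] q [-12.  27. -15.  47.  -0. -65.] theta 233.0 r 0.1674 F [ 0.2 -0.9 -0.7] w -8.107458873826084e-05
hub [0.6095 0.0228] n 923 |z| 0.45951218771041774 notches [-120.2  -60.2   -0.2   59.8  119.8  179.8] black dir -95.14908789325979 0.034712650138540135
```

View pics/j3.png

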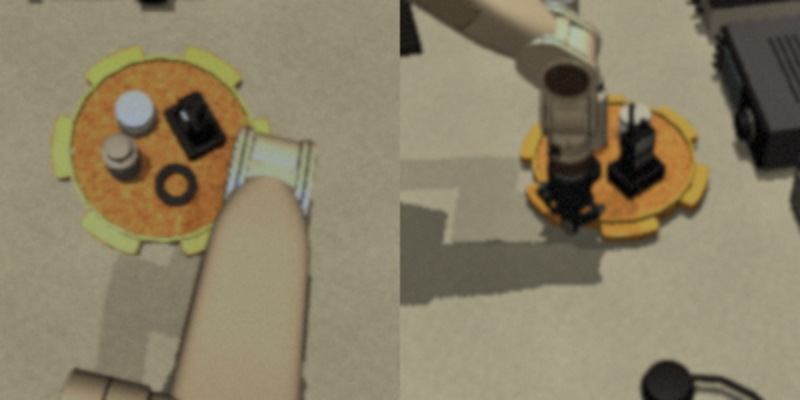

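The contact works as computed: the carousel has turned 17° and the finger leads the notch centre by 6.8°. I'll continue the sweep.

send_rows:
  increments:
    - [[-0.008, 0.234, 0, 0, 0, 0.4], [-0.008, 0.234, 0, 0, 0, 0.4], [-0.008, 0.234, 0, 0, 0, 0.4], [-0.008, 0.234, 0, 0, 0, 0.4], [-0.008, 0.234, 0, 0, 0, 0.4], [-0.008, 0.234, 0, 0, 0, 0.4], [-0.008, 0.234, 0, 0, 0, 0.4], [-0.008, 0.234, 0, 0, 0, 0.4]]

```text
clock: 7.9
eef_pos: [0.4536, -0.0368, 0.0222]
tool_rot: [-0.18, 0.984, -0.001, 0.001]
ft_force: [0.5, -1.5, 1.4]
grip_width: -0.0001
```

```bash
python3 look.py 4
```

```text
t 7.9 p [ 0.4536 -0.0368  0.0222] phi -159.3 zaxis [ 0.002 -0.001 -1.   ] q [ -5.  22. -25.  43.  -0. -25.] theta 200.9 r 0.1669 F [ 0.5 -1.5  1.4] w -0.00012295112168880231
hub [0.6095 0.0228] n 995 |z| 0.49581659624417473 notches [-151.7  -91.7  -31.7   28.3   88.3  148.3] black dir -119.05546224602631 0.038145723256889336
```

View pics/j4.png

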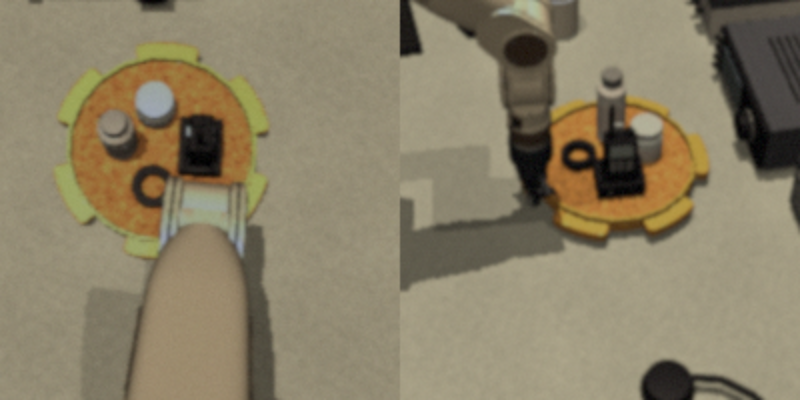

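Everything is on track: the face is at -91.7° and every item is upright. The finger is at 200.9° and should end near 113°.

send_rows:
  increments:
    - [[-0.007, 0.234, 0, 0, 0, 0.4], [-0.007, 0.234, 0, 0, 0, 0.4], [-0.007, 0.234, 0, 0, 0, 0.4], [-0.007, 0.234, 0, 0, 0, 0.4], [-0.007, 0.234, 0, 0, 0, 0.4], [-0.007, 0.234, 0, 0, 0, 0.4], [-0.007, 0.234, 0, 0, 0, 0.4], [-0.007, 0.234, 0, 0, 0, 0.4]]

```text
clock: 9.0
eef_pos: [0.4453, 0.0554, 0.0218]
tool_rot: [0.098, 0.995, -0.0, 0.001]
ft_force: [0.1, -0.7, 1.1]
grip_width: -0.0003
```

```bash
python3 look.py 5
```

```text
t 9.0 p [0.4453 0.0554 0.0218] phi 168.8 zaxis [ 0.002 -0.001 -1.   ] q [  7.  21. -26.  43.  -0.  18.] theta 168.8 r 0.1674 F [ 0.1 -0.7  1.1] w -0.0003065369752733126
hub [0.6095 0.0228] n 892 |z| 0.4934971699411537 notches [-122.3  -62.3   -2.3   57.7  117.7  177.7] black dir -145.89041963501637 0.04039958447488608
```

View pics/j5.png

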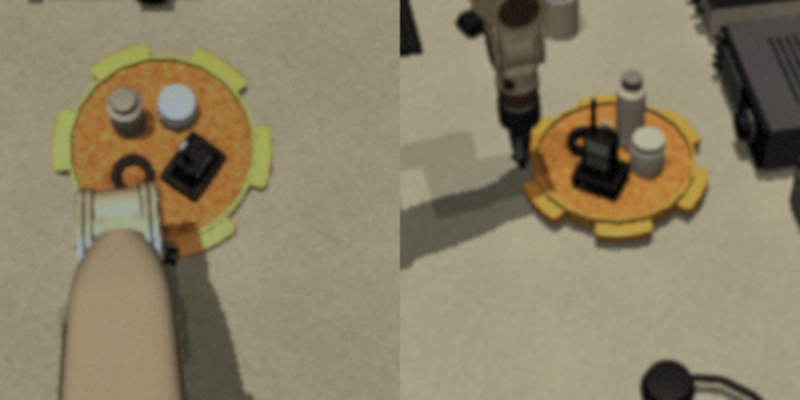

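send_rows:
  increments:
    - [[-0.008, 0.234, 0, 0, 0, 0.4], [-0.008, 0.234, 0, 0, 0, 0.4], [-0.008, 0.234, 0, 0, 0, 0.4], [-0.008, 0.234, 0, 0, 0, 0.4], [-0.008, 0.234, 0, 0, 0, 0.4], [-0.008, 0.234, 0, 0, 0, 0.4], [-0.008, 0.234, 0, 0, 0, 0.4], [-0.008, 0.234, 0, 0, 0, 0.4]]

```text
clock: 10.1
eef_pos: [0.4863, 0.1374, 0.0213]
tool_rot: [0.368, 0.93, -0.0, -0.0]
ft_force: [-1.0, -0.8, 1.5]
grip_width: -0.0001
```

```bash
python3 look.py 6
```

```text
t 10.1 p [0.4863 0.1374 0.0213] phi 136.8 zaxis [-0.001 -0.    -1.   ] q [ 16.  26. -18.  46.  -0.  59.] theta 137.1 r 0.1683 F [-1.  -0.8  1.5] w -0.00013028503993438078
hub [0.6095 0.0228] n 841 |z| 0.4743145610288143 notches [-154.  -94.  -34.   26.   86.  146.] black dir -173.5003961230752 0.04089756382240862
```

View pics/j6.png

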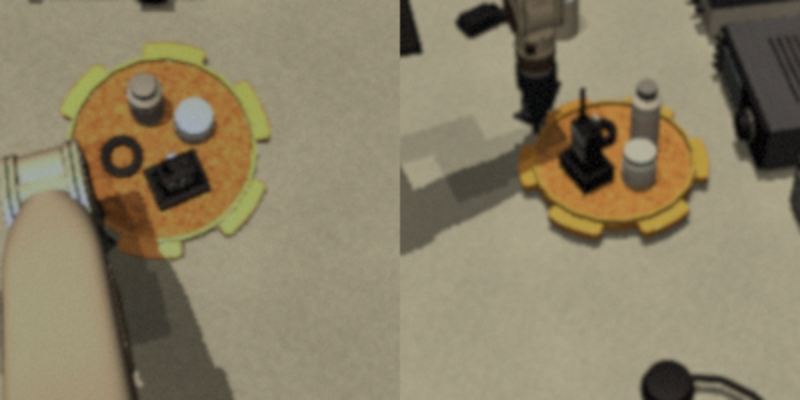

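About 24° is left, so I'll slow down at the end.

send_rows:
  increments:
    - [[-0.01, 0.234, 0, 0, 0, 0.4], [-0.01, 0.234, 0, 0, 0, 0.4], [-0.01, 0.234, 0, 0, 0, 0.4], [-0.01, 0.234, 0, 0, 0, 0.4], [-0.01, 0.234, 0, 0, 0, 0.4], [-0.003, 0.117, 0, 0, 0, 0.2], [-0.003, 0.117, 0, 0, 0, 0.2], [0, 0, 0, 0, 0, 0]]

```text
clock: 11.2
eef_pos: [0.5446, 0.1771, 0.0214]
tool_rot: [0.553, 0.833, 0.0, 0.0]
ft_force: [-0.4, 0.1, -0.2]
grip_width: -0.0001
```

```bash
python3 look.py 7
```

```text
t 11.2 p [0.5446 0.1771 0.0214] phi 112.8 zaxis [ 0.001  0.    -1.   ] q [18. 32. -7. 51. -0. 85.] theta 112.8 r 0.1674 F [-0.4  0.1 -0.2] w -0.00010556262002775845
hub [0.6095 0.0228] n 846 |z| 0.4690342727604639 notches [-121.3  -61.3   -1.3   58.7  118.7  178.7] black dir 167.73392318391575 0.041749463565698176
```

View pics/j7.png

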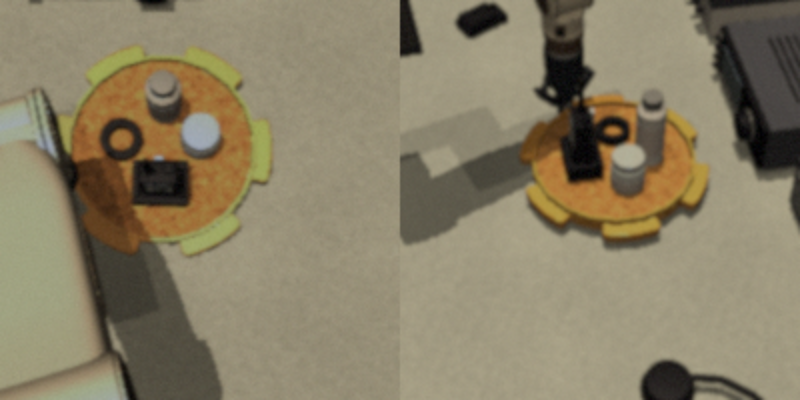

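The face is at roughly 179–180°. I'll back off the lobe, lift straight up and move outward.

send_rows:
  increments:
    - [[0, -0.12, 0, 0, 0, 0], [0, -0.1, 0, 0, 0, 0], [0, 0, -0.3, 0, 0, 0], [0, 0, -0.7, 0, 0, 0], [0, 0, -0.8, 0, 0, 0], [0, 0, -0.8, 0, 0, 0], [0, 0, -0.8, 0, 0, 0], [0, 0, -0.6, 0, 0, 0]]

```text
clock: 12.3
eef_pos: [0.5344, 0.1732, 0.2249]
tool_rot: [0.553, 0.833, 0.002, 0.001]
ft_force: [1.0, -0.1, -1.0]
grip_width: -0.0002
```

send_rows:
  increments:
    - [[0.2, -0.8, 0, 0, 0, 0], [0.3, -0.8, 0, 0, 0, 0], [0.3, -0.8, 0, 0, 0, 0], [0.3, -0.8, 0, 0, 0, 0], [0.2, -0.8, 0, 0, 0, 0], [0, 0, 0, 0, 0, 0]]

```text
clock: 13.05
eef_pos: [0.3219, 0.1549, 0.2224]
tool_rot: [0.553, 0.833, 0.0, 0.0]
ft_force: [1.2, 0.2, -0.3]
grip_width: 0.0002
```

```bash
python3 look.py 8
python3 - <<'E'
from m import *
h=np.array([.6095,.0228])
c=dict(np.load('pics/t8.png.npz'));hsv=cv2.cvtColor(c['color'],cv2.COLOR_RGB2HSV)
X=pts(c);d=X[...,:2]-h
B=(hsv[...,2]<70)&(np.linalg.norm(d,axis=-1)<.13)&(X[...,2]>.05)&(c['z_map']>0)
n,l,st,ce=cv2.connectedComponentsWithStats(B.astype(np.uint8));i=1+st[1:,4].argmax()
k=cv2.convexHull(np.argwhere(l==i)[:,::-1].astype(np.int32))[:,0]
rc=cv2.minAreaRect(ray(c,k[:,0],k[:,1],.075)[:,:2].astype(np.float32));print(rc,np.degrees(np.arctan2(*(np.array(rc[0])-h)[::-1])))
for n,(u0,u1,v0,v1) in dict(mug=(135,178,170,210),mouse=(130,170,222,265),key=(450,492,245,295),hp=(428,500,135,220)).items():
    R=X[v0:v1,u0:u1].reshape(-1,3);R=R[(R[:,2]>.012)&(R[:,2]<.3)];print(n,R.min(0).round(3),R.max(0).round(3))
E
```

```text
t 13.05 p [0.3219 0.1549 0.2224] phi 112.9 zaxis [ 0.001  0.    -1.   ] q [ 26.  -2. -20.  72.   0.  93.] theta 155.3 r 0.3165 F [ 1.2  0.2 -0.3] w 0.00024218830251825663
hub [0.6095 0.0228] n 1179 |z| 0.483850746747319 notches [-1.201e+02 -6.010e+01 -1.000e-01  5.990e+01  1.199e+02  1.799e+02] black dir 167.14158948176396 0.0409369226466073
((0.5483689904212952, 0.02384551800787449), (0.0678236111998558, 0.08189459145069122), 0.9831613898277283) 179.0201711064867
mug [0.539 0.415 0.012] [0.617 0.529 0.104]
mouse [0.361 0.446 0.012] [0.473 0.536 0.042]
key [ 0.285 -0.559  0.012] [ 0.405 -0.472  0.052]
hp [ 0.519 -0.606  0.012] [ 0.761 -0.392  0.046]
```

View pics/t8.png

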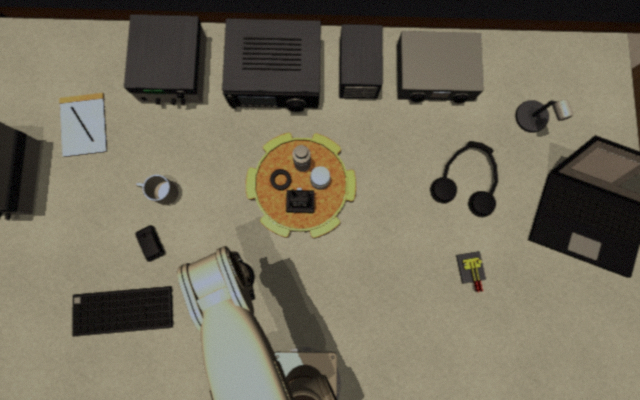

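View pics/j8.png

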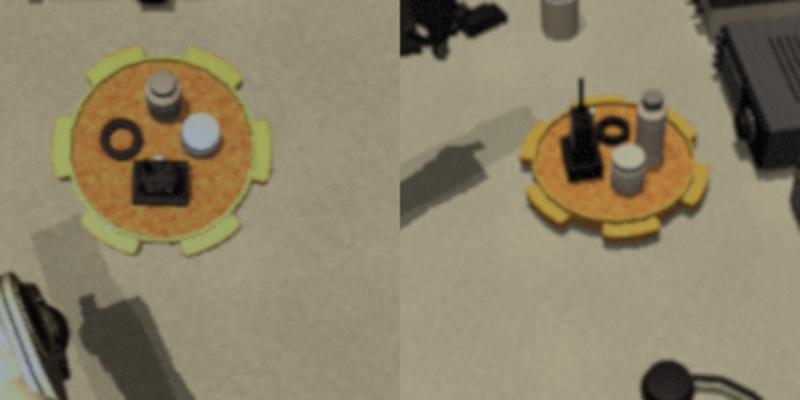

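The unobstructed top view (carousel at (301,186), charger at (301,201)) puts the face at 179.9° from the notches and 179.0° from the charger. The arm is clear, everything on the carousel is upright, and nothing else on the desk has moved. I'm handing in.

```bash
python3 -c "
from workcell import *
job_done()"
```

```text
the job is handed in; nothing more can be done
```

I turned the carousel about 137° clockwise by pushing one lobe end with the closed fingertips inside a rim notch. Then I backed off, lifted clear and handed in at about 13 s.

**Radio:** in the last images its face points at 179.9° from the notch phase and 179.0° from the charger's outline. The target is 180° ± 10°.

**On the carousel:** the radio, spray can, jar and tape look upright and in place. I judged that by eye and did not measure their tilt. I also did not measure the carousel's speed. It was no longer being pushed, and its angle in the final view matched the end of the push to within about 1°.

**Rest of the desk:** the mug, mouse, key and headphones read within about 3 mm of where they started.

**Disagreements:** while the arm hid part of the rim, the notch reading differed from the finger position by up to 2°. With the view clear, the readings agreed to within about 1°. One rough check, the direction to the black pixels, disagreed throughout (167° at the end). It also picks up the edges of other dark or shaded things, so I did not use it.

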